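# Store two spacer rings in the sloping ring holder

## Robot

A 6-joint arm with a two-finger parallel gripper is mounted at the origin on a cart in front of the work surface, level with it; the furniture and walls round the work are solid. World frame = base frame: x ahead of the robot, y to its left, z up, the work surface at z = 0. Lengths are in m, angles in degrees, forces in N, time in s.
With the tool pointing down it reaches from about 0.325 to 0.9 m from the base axis. Payload 6.1 kg.
Tool frame: the origin (TCP) lies midway between the tips of the shut fingers; the grasp point (between the pads) lies bot.pinch_z behind it (bot.pinch_z is the distance from the TCP to the grasp point, in m); z points along the fingers, y is the line along which they close (so a half turn about z gives the same grasp; the last joint's range is limited). The gripper opens to 87 mm and grips with 3 to 60 N. Pads are 19 mm wide; open, the fingers measure 117 mm over their backs; the gripper's body (75 mm by 190 mm) begins 51 mm behind the grasp point.
Start: joints at [-80.449, 12.628, 87.462, -0, 79.91, -7.225], TCP at [0.18, -0.598, 0.223] pointing down, gripper open.
Joint ranges: [-170.65, 170.65], [-52.31, 119.04], [5.05, 147.46], [-71.25, 251.25], [11.57, 151.72], [-153.62, 153.62]. Speed limits (degrees/s): [147.25, 147.25, 172.46, 180, 180, 180].

## Interface

Orientations are given as a 3x3 rotation matrix whose columns are the frame's x, y, z axes.
In Python, from workcell import status, cams, job_done, nets, bot gives the robot as it stands.
- The arm moves only by the shell command python3 -m inch 'ROWS' [FORCE]. ROWS is JSON, a list of rows, each an object of numbers: "tx", "ty", "tz": the shift along the world's x, y, z normalised to -1 to 1, where 1 is 0.3 m; "wx", "wy", "wz": the turn, a rotation vector about the world's x, y, z normalised to -1 to 1, where 1 is 90 degrees; "fingers": the opening, from 0 (shut) to 1 (fully open). A call has 1 to 10 rows; each row is the pose to reach, as a shift and turn from the pose commanded when the call began; what a row does not reach only later rows make up. A row lasts 1/12 s, in which the tool goes at most 41.7 mm and 7.16 degrees, less where a joint would pass 70% of its speed; a pose out of reach is approached as far as the arm can. A call with a number of a shift or a turn outside -1 to 1 is refused whole. A call with a gripper value outside its range is refused whole. The fingers move at their own pace and stop on an object; FORCE is the grip in N (left out, the last holds). Time passes only in rows, so rows that repeat a pose let the fingers close. It gives the time, the measured TCP pose, the force, the opening and the grip force at its end, in the units of the state.
- status.get_state(): the state, without advancing time (a new reading comes with each control period).
- cams.camera(name): name is "side" or "top"; returns (picture, depth): 400x640x3 uint8, red, green, blue; 400x640 float32, m along the optical axis (not along the pixel's ray), 0 where there is no reading.
- cams.camera_model(name): a dict with "camera_matrix" (3x3 intrinsics, pixels), "camera_from_world" (4x4, takes a point from world to camera coordinates). Camera axes: x right, y down, z forward; pixel columns grow to the right and rows downward; lengths in m; the calibration is good to about 2 mm. A picture is of the moment at which its call begins. camera_model takes no time and is no camera call.
- job_done(): hands the job in; it is judged then, once.
Trained networks look in the newest picture that a camera, given by its name, has taken for a name from the list of things; names that differ only in an ending like _2 or _b are one class to them, and where a whole thing is asked for, a point or a joint stands for the part that bears it (a point fixed in the world has none). Each returns a list of dicts, best first, with "p" (0 to 1); they miss things now and then, are a little off and sometimes report something else, mostly with a low value. They report only what shows in the picture. A call takes as long as a camera call. They do not tell look-alikes from the thing itself.
- nets.search_frame(camera, label): "xy" ([column, row] in pixels, amid what is visible of it).
The state is a dict: "t": time; "joints": joint angles; "joint_vel": joint speeds; "joint_torque": joint torques, N m; "tcp_pos": TCP position; "orientation": TCP orientation; "force": force on the tool from outside, world axes, zero at the start; "moment": the same for the moment, N m; "gripper_width": finger opening in m; "finger_force": force on a finger pad.
Only numpy, scipy, OpenCV 4.12 (cv2) and the standard library are available. Lean on these libraries where they do the work, as an engineer would, in place of code of your own. Each camera call takes 0.05 s, during which the arm holds its last target. There are 200 camera calls.

## Task

Put the two loose spacer rings away in the tube of the sloping ring holder, the dark steel ring first and the brass ring on top of it, lying flat on each other as one column. The braked follower in the tube holds them up, so press the column gently down the tube until the follower comes to its stop and both rings are fully home, just below the rim. Do not ram the rings, leave the other tools where they are, and let go of everything.

Things in the scene. Friction and masses are not known exactly. Their poses are not given: they have to be found in the camera images.
- ring_steel_center (a point): centre (half-way up, on the axis) of the dark steel spacer ring: a flat ring 52 mm across outside, 18 mm bore, 16 mm thick, about 0.15 kg, lying flat on the table at the start; z is its axis. Both its faces are alike
- ring_brass_center (a point): the same point of the brass spacer ring, which has the same size and mass
- tube: aluminium tube of the holder, open at its upper end, immovable. Origin: centre of the mouth, in the rim's plane; z points out of the mouth along the tube's axis, 30 degrees from vertical, leaning roughly towards the robot; y is level, across the tube. 66 mm across outside (69 at the rim), snug bore 54.6 mm; the first 4 mm below the rim flare like a funnel to 60 mm
- tube_stop (a point): point on the tube's axis 35 mm below the rim: where the flat top of the black braked follower disc, which fills the bore, meets its hard stop. At the start its top is 23 to 29 mm below the rim (varies). It bears the rings' weight, slides down under about 6 N of push and stays where left. At the stop the two rings fill the tube to 3 mm below the rim (centres 27 and 11 mm below it)
- holder: the green holder that carries the tube, fixed to the table: plinth 150 x 112 mm, 14 mm thick, origin at the centre of its underside, front towards -x; two cheeks up to 62 mm high beside the lower part of the tube and a prop behind it, 75 mm high. The tube's mouth lies 10 mm in front of this origin and 90 mm above the table
- gouge: gouge with a pale wooden handle, 24 x 223 x 27 mm, lying between the rings; origin under its middle, y along it. Bystander
- eraser: small blue and white eraser, 18 x 49 x 13 mm, origin under its middle. Bystander
- brush: dust brush, 31 x 178 x 18 mm, origin under its middle, y along it. Bystander
- mallet: round dark mallet, lying, 77 x 261 x 78 mm, origin under its middle, y along it. Bystander
There are look-alikes about, which are no part of the job. There is more than one size of the part that bears ring_brass_center; the job needs the smallest. Of the things that look like the part that bears ring_steel_center, the smaller one is meant.

How it is judged:
By the outcome, as a careful person would: the job done as asked, in the order asked, and still so for the second after the job is handed in, with the robot touching nothing.
It also fails if it takes over 67 s, if anything falls off the work surface, if the arm or the gripper's body presses on something with over 40 N, if the wrist force passes 120 N, or if a joint passes its speed limit or range.

## Working session

There is one attempt and no reset: what is moved stays moved. The work goes in short steps, Python scripts to look and compute and a shell command to move; the robot and the scene stay as the last step left them, time stands still between calls to the robot, and variables do not carry over. Pictures are saved under pics/ and viewed, at most 10 in all, crops included, and the job is handed in when it is done.

```bash
ls; mkdir -p pics; cat > h.py <<'E'
import numpy as np, cv2
from workcell import status, cams, nets, bot
def cam(n):
    im,d=cams.camera(n); m=cams.camera_model(n); return im,d,np.array(m["camera_matrix"]),np.array(m["camera_from_world"])
def cloud(d,K,T):
    v,u=np.mgrid[:d.shape[0],:d.shape[1]]
    p=np.stack([(u-K[0,2])/K[0,0]*d,(v-K[1,2])/K[1,1]*d,d,np.ones_like(d)],-1)
    w=(p@np.linalg.inv(T).T)[...,:3]; w[d<=0]=np.nan; return w
E
python3 - <<'E'
from h import *
print(bot.pinch_z)
for n in("top","side"):
    im,d,K,T=cam(n); w=cloud(d,K,T); cv2.imwrite(f"pics/{n}0.png",im[...,::-1])
    np.savez(f"{n}0.npz",im=im,w=w,d=d,K=K,T=T)
    print(n,K[0,0],np.linalg.inv(T)[:3,3].round(3))
    for l in("ring_steel_center","ring_brass_center","tube","holder","gouge","mallet"):
        for r in nets.search_frame(n,l)[:5]:
            c,rr=np.round(r["xy"]).astype(int); print(l,round(r["p"],2),c,rr,w[rr,c].round(3))
E
```

```text
pics
0.0187
top 519.4442666478137 [ 0.359 -0.004  1.312]
ring_steel_center 0.89 198 206 [0.567 0.29  0.005]
ring_steel_center 0.8 194 240 [0.478 0.291 0.022]
ring_brass_center 0.85 258 253 [0.451 0.133 0.001]
ring_brass_center 0.85 260 293 [0.352 0.122 0.023]
ring_brass_center 0.71 262 211 [ 0.559  0.128 -0.   ]
tube 0.57 334 212 [ 0.551 -0.054  0.064]
holder 0.95 335 218 [ 0.537 -0.057  0.056]
gouge 0.83 229 237 [0.488 0.205 0.019]
mallet 0.96 289 150 [0.702 0.061 0.067]
side 363.8478418602736 [ 0.421 -0.912  0.642]
ring_steel_center 0.76 302 180 [0.488 0.263 0.015]
ring_brass_center 0.83 261 206 [0.343 0.097 0.02 ]
ring_brass_center 0.69 294 205 [0.449 0.098 0.013]
ring_brass_center 0.66 327 200 [0.557 0.099 0.022]
tube 0.8 333 216 [ 0.548 -0.089  0.084]
holder 0.65 332 231 [ 0.544 -0.099  0.041]
gouge 0.6 299 186 [0.473 0.21  0.02 ]
mallet 0.76 378 198 [0.706 0.024 0.061]
```

```bash
python3 - <<'E'
from h import *
im=cv2.imread("pics/top0.png"); c=im[130:330,160:420]; cv2.imwrite("pics/crop0.png",cv2.resize(c,None,fx=3,fy=3,interpolation=cv2.INTER_CUBIC)[:600,:800])
z=np.load("top0.npz"); w=z["w"]
# raised blobs around each candidate: circle fit to footprint
for n,x,y in(("s1",.567,.29),("s2",.478,.291),("b1",.451,.133),("b2",.352,.122),("b3",.559,.128)):
    m=(w[...,2]>.008)&(np.hypot(w[...,0]-x,w[...,1]-y)<.05)
    k,l,st,ce=cv2.connectedComponentsWithStats(m.astype(np.uint8))
    for i in range(1,k):
        if st[i,4]<60: continue
        p=w[l==i]; (cx,cy),r=cv2.minEnclosingCircle(p[:,:2].astype(np.float32))
        print(n,st[i],"circ",round(cx,4),round(cy,4),"dia",round(2*r,4),"ext",np.ptp(p[:,:2],axis=0).round(3),"z",np.percentile(p[:,2],[50,95]).round(4))
E
```

```text
s1 [188 187  21  33 349] circ 0.5736 0.2854 dia 0.0843 ext [0.083 0.051] z [0.0154 0.0203]
s2 [179 232  29  27 541] circ 0.466 0.294 dia 0.0686 ext [0.065 0.068] z [0.0205 0.0249]
b1 [250 243  21  21 305] circ 0.4511 0.1264 dia 0.052 ext [0.05 0.05] z [0.0156 0.0197]
b2 [241 282  30  30 647] circ 0.3437 0.1328 dia 0.0741 ext [0.07  0.072] z [0.0228 0.0271]
b3 [246 193  30  30 611] circ 0.5649 0.13 dia 0.0754 ext [0.075 0.072] z [0.0224 0.027 ]
```

View pics/crop0.png

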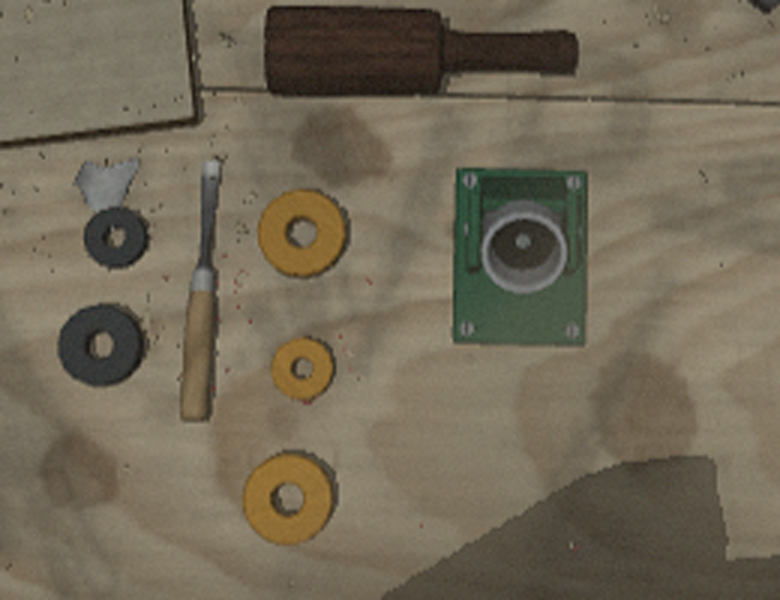

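View pics/side0.png

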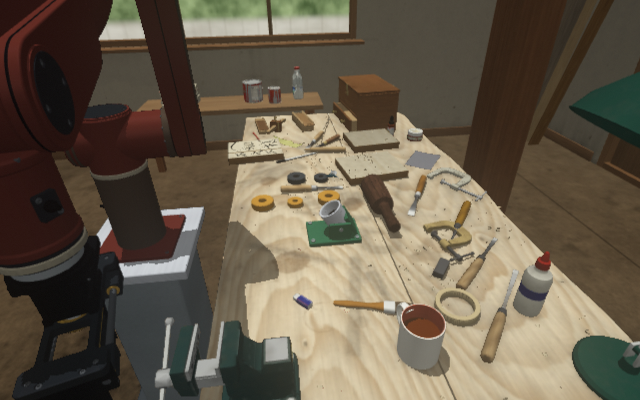

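Top picture (crop/3 plus offset gives full-image pixels):
- **Steel:** (199,209) is about 51 mm across and (194,245) about 68 mm. The smaller one, (199,209), is meant.
- **Brass:** (261,253) is 52 mm, (257,296) is 74 mm and (261,208) is 75 mm. The smallest, (261,253), is meant.

The tube mouth is at about (334,213). The enlarged crop confirms these sizes. A grey scrap touches the far side of the steel ring, so I'll check its height.

```bash
python3 - <<'E'
from h import *
z=np.load("top0.npz"); w,im,K,T=z["w"],z["im"],z["K"],z["T"]
Ti=np.linalg.inv(T)
def atz(u,v,h):
    r=Ti[:3,:3]@np.array([(u-K[0,2])/K[0,0],(v-K[1,2])/K[1,1],1]); o=Ti[:3,3]; return o+r*(h-o[2])/r[2]
hsv=cv2.cvtColor(im,cv2.COLOR_RGB2HSV)
for n,(u,v),m in(("brass",(261,253),(hsv[...,0]<25)&(hsv[...,1]>150)),("steel",(199,209),hsv[...,2]<75)):
    s=np.zeros(m.shape,np.uint8); s[v-14:v+15,u-14:u+15]=m[v-14:v+15,u-14:u+15]
    c=max(cv2.findContours(s,cv2.RETR_EXTERNAL,cv2.CHAIN_APPROX_NONE)[0],key=cv2.contourArea)
    e=cv2.fitEllipse(c); print(n,e,atz(*e[0],.016).round(4), cv2.contourArea(c))
print("table z",np.nanmedian(w[270:290,300:330,2]))
print("grey thing z"); print((w[184:200:2,186:208:2,2]*1000).round(0))
# holder top rectangle / rim
for n in("top","side"):
    z=np.load(n+"0.npz"); w=z["w"]; im=z["im"]
    hsv=cv2.cvtColor(im,cv2.COLOR_RGB2HSV)
    near=(np.abs(w[...,0]-.54)<.1)&(np.abs(w[...,1]+.06)<.09)
    g=near&(hsv[...,0]>50)&(hsv[...,0]<90)&(hsv[...,1]>80)
    pl=g&(w[...,2]<.022)&(w[...,2]>.005)
    p=w[pl]; print(n,"plinth",pl.sum(),cv2.minAreaRect(p[:,:2].astype(np.float32)))
    t=near&(hsv[...,1]<60)&(w[...,2]>.055); p=w[t]
    print("tube pts",len(p),p.min(0).round(3),p.max(0).round(3))
for nm,im,(u,v),s in(("top",np.load("top0.npz")["im"],(334,213),24),("side",np.load("side0.npz")["im"],(333,220),32)):
    cv2.imwrite(f"pics/z_{nm}.png",cv2.resize(im[v-s:v+s,u-s:u+s,::-1],(400,400),interpolation=cv2.INTER_CUBIC))
cv2.imwrite("pics/z.png",np.hstack([cv2.imread("pics/z_top.png"),cv2.imread("pics/z_side.png")]))
E
```

```text
brass ((260.2854919433594, 252.4103240966797), (18.944421768188477, 19.138063430786133), 81.77181243896484) [0.4518 0.126  0.016 ] 281.5
steel ((198.51573181152344, 208.58819580078125), (19.200489044189453, 21.16754150390625), 87.36731719970703) [0.5582 0.2859 0.016 ] 315.0
table z -0.00011215209742543308
grey thing z
[[ 3. 16. 17. -2. -4.  8. -5.  6.  3.  9.  4.]
 [-2. 18. 12.  8.  9.  6.  7.  4.  7. 10.  2.]
 [16. 14.  6. 15.  7.  4.  2.  6. 10.  8. -2.]
 [12.  5.  4.  6.  5. 10.  8. 13. 12. -2. -3.]
 [13.  4.  4.  3.  6.  6.  5. 13. 17. -4.  2.]
 [-2. -1.  1. -2.  3.  3.  7. 12. 25.  2. -3.]
 [ 3.  6.  2. -2.  5.  1.  9. 15.  4.  1.  3.]
 [ 1. -2.  4.  5. -3.  7.  2. 11.  1.  1.  1.]]
top plinth 177 ((0.5808595418930054, -0.01657082885503769), (0.07528803497552872, 0.15296006202697754), 55.39870071411133)
tube pts 771 [ 0.512 -0.098  0.055] [ 0.6   -0.015  0.11 ]
side plinth 407 ((0.5512980222702026, -0.055758651345968246), (0.10757023841142654, 0.14529481530189514), 89.6617202758789)
tube pts 479 [ 0.514 -0.1    0.055] [ 0.589 -0.023  0.105]
```

View pics/z.png

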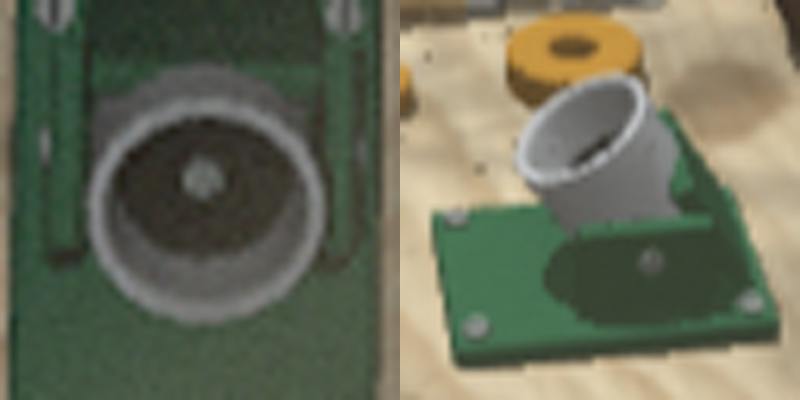

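```bash
cat > tube.py <<'E'
from h import *
from scipy.optimize import minimize
from scipy.ndimage import map_coordinates
def proj(P,K,T):
    c=P@T[:3,:3].T+T[:3,3]; return (c[:,:2]/c[:,2:])@np.diag([K[0,0],K[1,1]])+K[:2,2]
def frame(x,y,yaw):
    a=np.deg2rad(30); z=np.array([-np.sin(a)*np.cos(yaw),-np.sin(a)*np.sin(yaw),np.cos(a)])
    yy=np.array([-np.sin(yaw),np.cos(yaw),0]); return np.column_stack([np.cross(yy,z),yy,z]),np.array([x,y,.09])
th=np.linspace(0,2*np.pi,180,endpoint=False)
def ring(R,o,r): return o+r*(np.outer(np.cos(th),R[:,0])+np.outer(np.sin(th),R[:,1]))
if __name__=="__main__":
    zt=np.load("top0.npz"); K,T=zt["K"],zt["T"]; Ti=np.linalg.inv(T)
    def atz(u,v,h):
        r=Ti[:3,:3]@np.array([(u-K[0,2])/K[0,0],(v-K[1,2])/K[1,1],1]); o=Ti[:3,3]; return o+r*(h-o[2])/r[2]
    for u,v in((470,180),(574,182),(467,328),(572,331)): print("screw",atz(160+u/3,130+v/3,.015)[:2].round(4))
    Z=[np.load(n+"0.npz") for n in("top","side")]
    G=[cv2.cvtColor(z["im"],cv2.COLOR_RGB2GRAY).astype(float) for z in Z]
    def cost(p,ids,yaw):
        R,o=frame(p[0],p[1],yaw); s=0
        for i in ids:
            f=lambda r:map_coordinates(G[i],proj(ring(R,o,r),Z[i]["K"],Z[i]["T"])[:,::-1].T,order=1)
            s+=-2*np.mean(f(.0325))+np.mean(f(.0375))+np.mean(f(.0275))
        return s
    for ids in([0],[1],[0,1]):
        for yaw in(-.02,.0,.02,.04):
            r=minimize(cost,[.537,-.057],args=(ids,yaw),method="Nelder-Mead",options=dict(initial_simplex=[[.532,-.06],[.542,-.06],[.535,-.05]]))
            print(ids,yaw,r.x.round(4),round(r.fun,1))
E
python3 tube.py
```

```text
screw [ 0.6139 -0.0105]
screw [ 0.6146 -0.0987]
screw [ 0.488 -0.011]
screw [ 0.4877 -0.0988]
[0] -0.02 [ 0.5214 -0.0527] -3.9
[0] 0.0 [ 0.5215 -0.0529] -3.9
[0] 0.02 [ 0.5214 -0.0527] -3.9
[0] 0.04 [ 0.5226 -0.0528] -3.9
[1] -0.02 [ 0.5427 -0.0554] -54.9
[1] 0.0 [ 0.5427 -0.0553] -53.9
[1] 0.02 [ 0.5426 -0.0552] -52.2
[1] 0.04 [ 0.5426 -0.0549] -50.2
[0, 1] -0.02 [ 0.5427 -0.0539] -137.2
[0, 1] 0.0 [ 0.5427 -0.0538] -137.4
[0, 1] 0.02 [ 0.5426 -0.0538] -137.2
[0, 1] 0.04 [ 0.5426 -0.0537] -136.6
```

```bash
python3 -c "
from h import *
s=status.get_state(); print(np.array(s['orientation']).round(3),s['tcp_pos'],s['t'])"
python3 -m inch '[{"tx":0.4,"ty":1},{"tx":0.4,"ty":1},{"tx":0.4,"ty":1},{"tx":0.4,"ty":1},{"tx":0.4,"ty":1},{"tx":0.4,"ty":1},{"tx":0.4,"ty":1},{"tx":0.4,"ty":1},{"tx":0.4,"ty":1}]' 20
```

```text
[[ 0.957  0.289  0.   ]
 [ 0.289 -0.957 -0.   ]
 [ 0.     0.    -1.   ]] [ 0.18041677 -0.59839207  0.22257273] 0.7invalid input
```

```bash
python3 -m inch '[{"tx":0.4,"ty":1,"tz":0,"wx":0,"wy":0,"wz":0,"fingers":1},{"tx":0.4,"ty":1,"tz":0,"wx":0,"wy":0,"wz":0,"fingers":1},{"tx":0.4,"ty":1,"tz":0,"wx":0,"wy":0,"wz":0,"fingers":1},{"tx":0.4,"ty":1,"tz":0,"wx":0,"wy":0,"wz":0,"fingers":1},{"tx":0.4,"ty":1,"tz":0,"wx":0,"wy":0,"wz":0,"fingers":1},{"tx":0.4,"ty":1,"tz":0,"wx":0,"wy":0,"wz":0,"fingers":1},{"tx":0.4,"ty":1,"tz":0,"wx":0,"wy":0,"wz":0,"fingers":1},{"tx":0.4,"ty":1,"tz":0,"wx":0,"wy":0,"wz":0,"fingers":1}]' 20
```

```text
t: 1.37
tcp_pos: [0.3009, -0.2957, 0.2226]
orientation: [[0.957, 0.289, 0.001], [0.289, -0.957, 0.0], [0.001, -0.0, -1.0]]
force: [0.5, -0.1, 0.3]
gripper_width: 0.0867
finger_force: 0.0
```

```bash
python3 -m inch '[{"tx":0.43,"ty":0.97,"tz":0,"wx":0,"wy":0,"wz":-0.187,"fingers":0.78},{"tx":0.43,"ty":0.97,"tz":0,"wx":0,"wy":0,"wz":-0.187,"fingers":0.78},{"tx":0.43,"ty":0.97,"tz":0,"wx":0,"wy":0,"wz":-0.187,"fingers":0.78},{"tx":0.43,"ty":0.97,"tz":0,"wx":0,"wy":0,"wz":-0.187,"fingers":0.78},{"tx":0.43,"ty":0.97,"tz":0,"wx":0,"wy":0,"wz":-0.187,"fingers":0.78},{"tx":0.43,"ty":0.97,"tz":0,"wx":0,"wy":0,"wz":-0.187,"fingers":0.78},{"tx":0.43,"ty":0.97,"tz":0,"wx":0,"wy":0,"wz":-0.187,"fingers":0.78},{"tx":0.43,"ty":0.97,"tz":0,"wx":0,"wy":0,"wz":-0.187,"fingers":0.78}]'
python3 -m inch '[{"tx":0.43,"ty":0.97,"tz":-0.3,"wx":0,"wy":0,"wz":0,"fingers":0.78},{"tx":0.43,"ty":0.97,"tz":-0.3,"wx":0,"wy":0,"wz":0,"fingers":0.78},{"tx":0.43,"ty":0.97,"tz":-0.3,"wx":0,"wy":0,"wz":0,"fingers":0.78},{"tx":0.43,"ty":0.97,"tz":-0.3,"wx":0,"wy":0,"wz":0,"fingers":0.78},{"tx":0.43,"ty":0.97,"tz":-0.3,"wx":0,"wy":0,"wz":0,"fingers":0.78},{"tx":0.43,"ty":0.97,"tz":-0.3,"wx":0,"wy":0,"wz":0,"fingers":0.78},{"tx":0.43,"ty":0.97,"tz":-0.3,"wx":0,"wy":0,"wz":0,"fingers":0.78},{"tx":0.43,"ty":0.97,"tz":-0.3,"wx":0,"wy":0,"wz":0,"fingers":0.78},{"tx":0.43,"ty":0.97,"tz":-0.3,"wx":0,"wy":0,"wz":0,"fingers":0.78}]'
```

```text
t: 2.03
tcp_pos: [0.43, -0.0051, 0.2231]
orientation: [[1.0, -0.001, 0.002], [-0.001, -1.0, -0.0], [0.002, 0.0, -1.0]]
force: [1.0, -0.2, -0.6]
gripper_width: 0.068
finger_force: 0.0
t: 2.78
tcp_pos: [0.5579, 0.2886, 0.1281]
orientation: [[1.0, 0.003, -0.004], [0.003, -1.0, 0.001], [-0.004, -0.001, -1.0]]
force: [-1.8, -1.4, -0.6]
gripper_width: 0.068
finger_force: 0.0
```

```bash
python3 -m inch '[{"tx":0,"ty":0.005,"tz":-0.14,"wx":0,"wy":0,"wz":0,"fingers":0.78},{"tx":0,"ty":0.005,"tz":-0.28,"wx":0,"wy":0,"wz":0,"fingers":0.78},{"tx":0,"ty":0.005,"tz":-0.36,"wx":0,"wy":0,"wz":0,"fingers":0.78},{"tx":0,"ty":0.005,"tz":-0.4,"wx":0,"wy":0,"wz":0,"fingers":0.78},{"tx":0,"ty":0.005,"tz":-0.41,"wx":0,"wy":0,"wz":0,"fingers":0.78},{"tx":0,"ty":0.005,"tz":-0.41,"wx":0,"wy":0,"wz":0,"fingers":0.78}]'
python3 -m inch '[{"tx":0,"ty":0,"tz":0,"wx":0,"wy":0,"wz":0,"fingers":0.5},{"tx":0,"ty":0,"tz":0,"wx":0,"wy":0,"wz":0,"fingers":0.5},{"tx":0,"ty":0,"tz":0,"wx":0,"wy":0,"wz":0,"fingers":0.5},{"tx":0,"ty":0,"tz":0,"wx":0,"wy":0,"wz":0,"fingers":0.5},{"tx":0,"ty":0,"tz":0,"wx":0,"wy":0,"wz":0,"fingers":0.5}]' 15
```

```text
t: 3.28
tcp_pos: [0.5585, 0.2849, 0.0096]
orientation: [[1.0, -0.001, -0.0], [-0.001, -1.0, -0.0], [-0.0, 0.0, -1.0]]
force: [0.1, 0.5, 0.4]
gripper_width: 0.068
finger_force: 0.0
t: 3.7
tcp_pos: [0.5601, 0.2858, 0.0118]
orientation: [[1.0, -0.001, 0.004], [-0.001, -1.0, 0.002], [0.004, -0.002, -1.0]]
force: [-0.3, 0.0, 7.5]
gripper_width: 0.0512
finger_force: 15.0
```

```bash
python3 -m inch '[{"tx":0,"ty":0,"tz":0.1,"wx":0,"wy":0,"wz":0,"fingers":0.5},{"tx":0,"ty":0,"tz":0.2,"wx":0,"wy":0,"wz":0,"fingers":0.5},{"tx":0,"ty":0,"tz":0.3,"wx":0,"wy":0,"wz":0,"fingers":0.5},{"tx":0,"ty":0,"tz":0.4,"wx":0,"wy":0,"wz":0,"fingers":0.5},{"tx":0,"ty":0,"tz":0.5,"wx":0,"wy":0,"wz":0,"fingers":0.5},{"tx":0,"ty":0,"tz":0.5,"wx":0,"wy":0,"wz":0,"fingers":0.5},{"tx":0,"ty":0,"tz":0.5,"wx":0,"wy":0,"wz":0,"fingers":0.5}]' 25
python3 - <<'E'
from h import *
from tube import proj
for n,s in(("side",40),("top",40)):
    im,d,K,T=cam(n); st=status.get_state(); p=np.array(st["tcp_pos"])
    uv=proj(p[None],K,T)[0]; u,v=np.round(uv).astype(int); print(n,uv)
    np.savez(n+"1.npz",im=im,d=d,w=cloud(d,K,T),K=K,T=T)
    cv2.imwrite(f"pics/a_{n}.png",cv2.resize(im[max(v-s,0):v+s,max(u-s,0):u+s,::-1],(400,400),interpolation=cv2.INTER_CUBIC))
cv2.imwrite("pics/a.png",np.hstack([cv2.imread("pics/a_side.png"),cv2.imread("pics/a_top.png")]))
E
```

```text
t: 4.28
tcp_pos: [0.5599, 0.2856, 0.1624]
orientation: [[1.0, -0.001, 0.005], [-0.001, -1.0, 0.002], [0.005, -0.002, -1.0]]
force: [-0.5, 0.3, -2.3]
gripper_width: 0.0506
finger_force: 25.0
side [319.75477854 139.2367877 ]
top [185.41137247 198.91588626]
```

View pics/a.png

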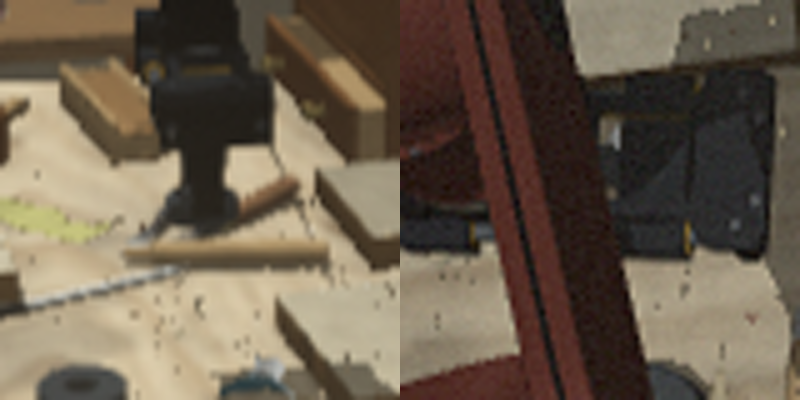

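```bash
python3 -m inch '[{"tx":-0.11,"ty":-1,"tz":0,"wx":0,"wy":-0.333,"wz":0,"fingers":0.5},{"tx":-0.11,"ty":-1,"tz":0,"wx":0,"wy":-0.333,"wz":0,"fingers":0.5},{"tx":-0.11,"ty":-1,"tz":0,"wx":0,"wy":-0.333,"wz":0,"fingers":0.5},{"tx":-0.11,"ty":-1,"tz":0,"wx":0,"wy":-0.333,"wz":0,"fingers":0.5},{"tx":-0.11,"ty":-1,"tz":0,"wx":0,"wy":-0.333,"wz":0,"fingers":0.5},{"tx":-0.11,"ty":-1,"tz":0,"wx":0,"wy":-0.333,"wz":0,"fingers":0.5},{"tx":-0.11,"ty":-1,"tz":0,"wx":0,"wy":-0.333,"wz":0,"fingers":0.5},{"tx":-0.11,"ty":-1,"tz":0,"wx":0,"wy":-0.333,"wz":0,"fingers":0.5},{"tx":-0.11,"ty":-1,"tz":0,"wx":0,"wy":-0.333,"wz":0,"fingers":0.5}]'
python3 -m inch '[{"tx":0,"ty":-0.13,"tz":0,"wx":0,"wy":0,"wz":0,"fingers":0.5},{"tx":0,"ty":-0.13,"tz":-0.05,"wx":0,"wy":0,"wz":0,"fingers":0.5},{"tx":0,"ty":-0.13,"tz":-0.1,"wx":0,"wy":0,"wz":0,"fingers":0.5},{"tx":0,"ty":-0.13,"tz":-0.15,"wx":0,"wy":0,"wz":0,"fingers":0.5},{"tx":0,"ty":-0.13,"tz":-0.15,"wx":0,"wy":0,"wz":0,"fingers":0.5},{"tx":0,"ty":-0.13,"tz":-0.15,"wx":0,"wy":0,"wz":0,"fingers":0.5},{"tx":0,"ty":-0.13,"tz":-0.15,"wx":0,"wy":0,"wz":0,"fingers":0.5}]'
cat > snap.py <<'E'
from h import *
from tube import proj,frame
import sys
R,o=frame(.542,-.0545,0)
def tc(p): return (R.T@(np.array(p)-o)*1000).round(1)
if __name__=="__main__":
    st=status.get_state(); print("tcp in tube mm",tc(st["tcp_pos"]),"force tube",(R.T@np.array(st["force"])).round(1))
    for n,s in(("side",32),("top",32)):
        im,d,K,T=cam(n); u,v=np.round(proj(o[None],K,T)[0]).astype(int)
        print(n,u-s,v-s)
        np.savez(n+sys.argv[1]+".npz",im=im,d=d,w=cloud(d,K,T),K=K,T=T)
        cv2.imwrite(f"pics/{sys.argv[1]}_{n}.png",cv2.resize(im[v-s:v+s,u-s:u+s,::-1],(400,400),interpolation=cv2.INTER_CUBIC))
    cv2.imwrite(f"pics/{sys.argv[1]}.png",np.hstack([cv2.imread(f"pics/{sys.argv[1]}_{n}.png") for n in("side","top")]))
E
python3 snap.py b
```

```text
t: 5.13
tcp_pos: [0.5235, -0.0182, 0.1572]
orientation: [[0.868, -0.007, 0.497], [-0.006, -1.0, -0.002], [0.497, -0.001, -0.868]]
force: [-0.4, 0.6, -0.7]
gripper_width: 0.0509
finger_force: 25.0
t: 5.72
tcp_pos: [0.5253, -0.053, 0.1142]
orientation: [[0.867, 0.0, 0.499], [-0.0, -1.0, 0.001], [0.499, -0.001, -0.867]]
force: [0.1, -0.3, -0.6]
gripper_width: 0.0505
finger_force: 25.0
tcp in tube mm [-2.4  1.5 29.4] force tube [-0.2 -0.3 -0.6]
side 297 176
top 303 182
```

View pics/b.png

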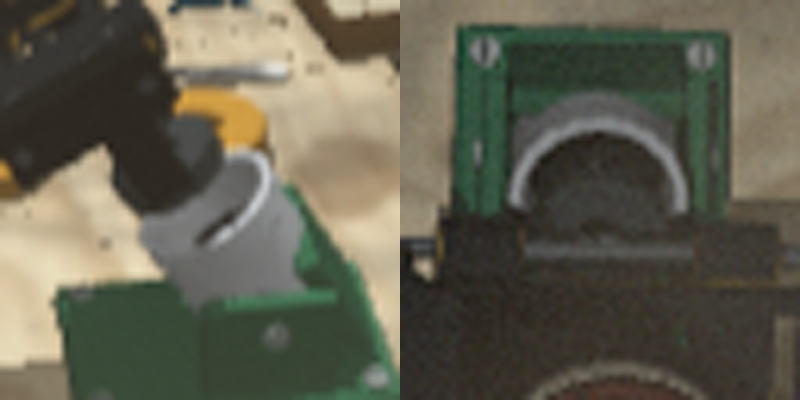

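```bash
python3 -m inch '[{"tx":0.025,"ty":-0.004,"tz":-0.022,"wx":0,"wy":0,"wz":0,"fingers":0.5},{"tx":0.025,"ty":-0.004,"tz":-0.022,"wx":0,"wy":0,"wz":0,"fingers":0.5},{"tx":0.025,"ty":-0.004,"tz":-0.022,"wx":0,"wy":0,"wz":0,"fingers":0.5},{"tx":0.025,"ty":-0.004,"tz":-0.022,"wx":0,"wy":0,"wz":0,"fingers":0.5}]'
python3 -m inch '[{"tx":0.004,"ty":0,"tz":-0.006,"wx":0,"wy":0,"wz":0,"fingers":0.5},{"tx":0.007,"ty":0,"tz":-0.013,"wx":0,"wy":0,"wz":0,"fingers":0.5},{"tx":0.011,"ty":0,"tz":-0.02,"wx":0,"wy":0,"wz":0,"fingers":0.5},{"tx":0.015,"ty":0,"tz":-0.026,"wx":0,"wy":0,"wz":0,"fingers":0.5},{"tx":0.015,"ty":0,"tz":-0.026,"wx":0,"wy":0,"wz":0,"fingers":0.5},{"tx":0.015,"ty":0,"tz":-0.026,"wx":0,"wy":0,"wz":0,"fingers":0.5}]'
python3 snap.py c
```

```text
t: 6.15
tcp_pos: [0.533, -0.0549, 0.1084]
orientation: [[0.866, -0.0, 0.5], [-0.001, -1.0, 0.0], [0.5, -0.0, -0.866]]
force: [0.2, 0.1, -1.0]
gripper_width: 0.0508
finger_force: 25.0
t: 6.65
tcp_pos: [0.5372, -0.055, 0.0998]
orientation: [[0.867, -0.001, 0.499], [-0.001, -1.0, 0.0], [0.499, -0.001, -0.867]]
force: [-0.9, -0.3, -1.8]
gripper_width: 0.0511
finger_force: 25.0
tcp in tube mm [ 0.8 -0.5 10.9] force tube [-1.7 -0.3 -1.1]
side 297 176
top 303 182
```

View pics/c.png

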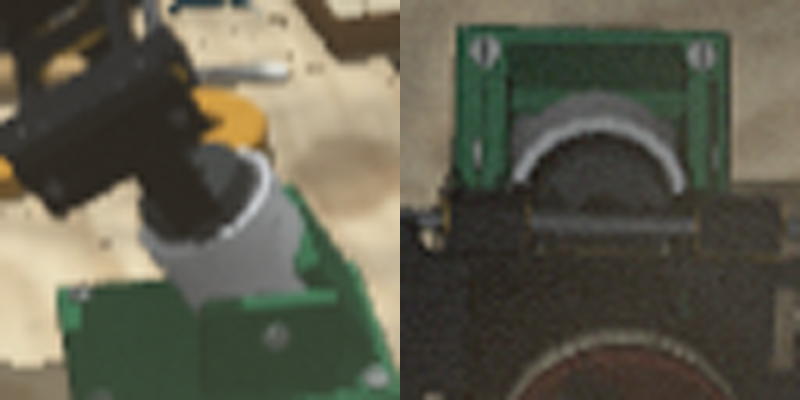

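The steel ring sits at the mouth, roughly concentric: side crop about (200,190), rim centre about (205,195). I'll continue down the axis while watching the force.

```bash
python3 -m inch '[{"tx":0.003,"ty":0,"tz":-0.005,"wx":0,"wy":0,"wz":0,"fingers":0.5},{"tx":0.005,"ty":0,"tz":-0.009,"wx":0,"wy":0,"wz":0,"fingers":0.5},{"tx":0.008,"ty":0,"tz":-0.014,"wx":0,"wy":0,"wz":0,"fingers":0.5},{"tx":0.008,"ty":0,"tz":-0.014,"wx":0,"wy":0,"wz":0,"fingers":0.5},{"tx":0.008,"ty":0,"tz":-0.014,"wx":0,"wy":0,"wz":0,"fingers":0.5}]'
python3 -c "
from snap import *
s=status.get_state();print(tc(s['tcp_pos']),(R.T@np.array(s['force'])).round(1),np.array(s['moment']).round(2))"
```

```text
t: 7.17
tcp_pos: [0.5397, -0.055, 0.0957]
orientation: [[0.866, -0.001, 0.499], [-0.001, -1.0, 0.0], [0.499, -0.001, -0.866]]
force: [-0.7, -0.6, -1.2]
gripper_width: 0.0508
finger_force: 25.0
[ 0.9 -0.5  6.1] [-1.2 -0.6 -0.7] [0.05 0.4  0.02]
```

```bash
python3 -m inch '[{"tx":0.003,"ty":0,"tz":-0.005,"wx":0,"wy":0,"wz":0,"fingers":0.5},{"tx":0.006,"ty":0,"tz":-0.01,"wx":0,"wy":0,"wz":0,"fingers":0.5},{"tx":0.006,"ty":0,"tz":-0.01,"wx":0,"wy":0,"wz":0,"fingers":0.5},{"tx":0.006,"ty":0,"tz":-0.01,"wx":0,"wy":0,"wz":0,"fingers":0.5}]'
python3 -c "
from snap import *
s=status.get_state();print(tc(s['tcp_pos']),(R.T@np.array(s['force'])).round(1),np.array(s['moment']).round(2))"
```

```text
t: 7.5
tcp_pos: [0.5415, -0.055, 0.0927]
orientation: [[0.866, -0.001, 0.499], [-0.001, -1.0, 0.0], [0.499, -0.001, -0.866]]
force: [0.9, 0.8, -2.2]
gripper_width: 0.0508
finger_force: 25.0
[ 1.  -0.5  2.6] [-0.3  0.8 -2.4] [0.12 0.43 0.02]
```

Now I'll release, back off along the axis, and look.

```bash
python3 -m inch '[{"tx":0,"ty":0,"tz":0,"wx":0,"wy":0,"wz":0,"fingers":0.72},{"tx":0,"ty":0,"tz":0,"wx":0,"wy":0,"wz":0,"fingers":0.72},{"tx":0,"ty":0,"tz":0,"wx":0,"wy":0,"wz":0,"fingers":0.72},{"tx":-0.06,"ty":0,"tz":0.104,"wx":0,"wy":0,"wz":0,"fingers":0.78},{"tx":-0.12,"ty":0,"tz":0.208,"wx":0,"wy":0,"wz":0,"fingers":0.78},{"tx":-0.18,"ty":0,"tz":0.312,"wx":0,"wy":0,"wz":0,"fingers":0.78},{"tx":-0.24,"ty":0.1,"tz":0.35,"wx":0,"wy":0,"wz":0,"fingers":0.78},{"tx":-0.3,"ty":0.3,"tz":0.35,"wx":0,"wy":0.333,"wz":0,"fingers":0.78},{"tx":-0.3,"ty":0.5,"tz":0.35,"wx":0,"wy":0.333,"wz":0,"fingers":0.78},{"tx":-0.3,"ty":0.602,"tz":0.2,"wx":0,"wy":0.333,"wz":0,"fingers":0.78}]'
python3 snap.py d
```

```text
t: 8.33
tcp_pos: [0.4575, 0.0884, 0.1847]
orientation: [[0.984, -0.003, 0.176], [-0.002, -1.0, -0.001], [0.176, 0.001, -0.984]]
force: [2.7, -1.0, 1.1]
gripper_width: 0.068
finger_force: 0.0
tcp in tube mm [-25.9 142.9 124.3] force tube [ 2.9 -1.  -0.4]
side 297 176
top 303 182
```

View pics/d.png

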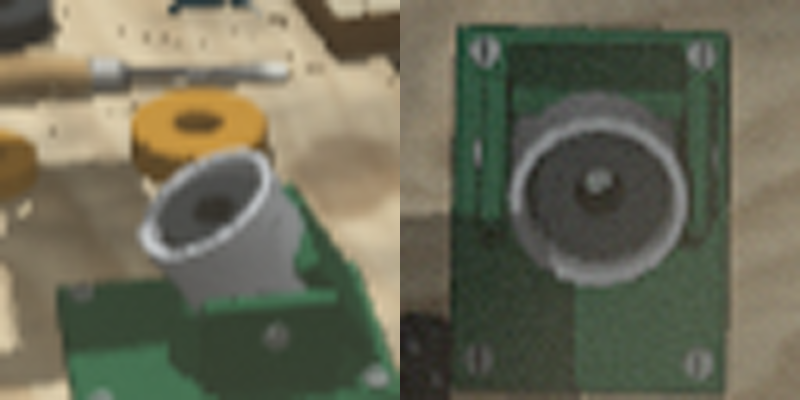

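Steel lies flat and deep in the tube: top crop, ring bore about (600,195) inside the rim centred about (598,203). Next I'll go over the brass ring.

```bash
python3 -m inch '[{"tx":-0.019,"ty":0.125,"tz":-0.1,"wx":0,"wy":0.112,"wz":0,"fingers":0.78},{"tx":-0.019,"ty":0.125,"tz":-0.2,"wx":0,"wy":0.112,"wz":0,"fingers":0.78},{"tx":-0.019,"ty":0.125,"tz":-0.2,"wx":0,"wy":0.112,"wz":0,"fingers":0.78},{"tx":-0.019,"ty":0.125,"tz":-0.2,"wx":0,"wy":0.112,"wz":0,"fingers":0.78},{"tx":-0.019,"ty":0.125,"tz":-0.2,"wx":0,"wy":0.112,"wz":0,"fingers":0.78},{"tx":-0.019,"ty":0.125,"tz":-0.2,"wx":0,"wy":0.112,"wz":0,"fingers":0.78}]'
```

```text
t: 8.93
tcp_pos: [0.4493, 0.1239, 0.1188]
orientation: [[1.0, -0.002, -0.006], [-0.002, -1.0, 0.002], [-0.006, -0.002, -1.0]]
force: [-0.2, -0.1, 1.2]
gripper_width: 0.068
finger_force: 0.0
```

```bash
python3 -m inch '[{"tx":0.008,"ty":0.007,"tz":-0.13,"wx":0,"wy":-0.004,"wz":0,"fingers":0.78},{"tx":0.008,"ty":0.007,"tz":-0.26,"wx":0,"wy":-0.004,"wz":0,"fingers":0.78},{"tx":0.008,"ty":0.007,"tz":-0.33,"wx":0,"wy":-0.004,"wz":0,"fingers":0.78},{"tx":0.008,"ty":0.007,"tz":-0.36,"wx":0,"wy":-0.004,"wz":0,"fingers":0.78},{"tx":0.008,"ty":0.007,"tz":-0.366,"wx":0,"wy":-0.004,"wz":0,"fingers":0.78},{"tx":0.008,"ty":0.007,"tz":-0.366,"wx":0,"wy":-0.004,"wz":0,"fingers":0.78}]'
python3 -m inch '[{"tx":0,"ty":0,"tz":0,"wx":0,"wy":0,"wz":0,"fingers":0.5},{"tx":0,"ty":0,"tz":0,"wx":0,"wy":0,"wz":0,"fingers":0.5},{"tx":0,"ty":0,"tz":0,"wx":0,"wy":0,"wz":0,"fingers":0.5},{"tx":0,"ty":0,"tz":0,"wx":0,"wy":0,"wz":0,"fingers":0.5},{"tx":0,"ty":0,"tz":0,"wx":0,"wy":0,"wz":0,"fingers":0.5}]' 15
```

```text
t: 9.43
tcp_pos: [0.4518, 0.1264, 0.0083]
orientation: [[1.0, -0.001, -0.002], [-0.001, -1.0, 0.001], [-0.002, -0.001, -1.0]]
force: [-0.4, -0.6, 0.6]
gripper_width: 0.0683
finger_force: 0.0
t: 9.85
tcp_pos: [0.4517, 0.1268, 0.008]
orientation: [[1.0, -0.001, -0.003], [-0.001, -1.0, 0.001], [-0.003, -0.001, -1.0]]
force: [-1.4, -0.8, 8.1]
gripper_width: 0.0516
finger_force: 15.0
```

```bash
python3 -m inch '[{"tx":0,"ty":0,"tz":0.1,"wx":0,"wy":0,"wz":0,"fingers":0.5},{"tx":0,"ty":0,"tz":0.2,"wx":0,"wy":0,"wz":0,"fingers":0.5},{"tx":0,"ty":0,"tz":0.3,"wx":0,"wy":0,"wz":0,"fingers":0.5},{"tx":0.05,"ty":-0.1,"tz":0.45,"wx":0,"wy":-0.08,"wz":0,"fingers":0.5},{"tx":0.15,"ty":-0.2,"tz":0.5,"wx":0,"wy":-0.16,"wz":0,"fingers":0.5},{"tx":0.25,"ty":-0.3,"tz":0.5,"wx":0,"wy":-0.24,"wz":0,"fingers":0.5},{"tx":0.25,"ty":-0.4,"tz":0.5,"wx":0,"wy":-0.333,"wz":0,"fingers":0.5},{"tx":0.25,"ty":-0.5,"tz":0.5,"wx":0,"wy":-0.333,"wz":0,"fingers":0.5},{"tx":0.25,"ty":-0.6,"tz":0.5,"wx":0,"wy":-0.333,"wz":0,"fingers":0.5},{"tx":0.25,"ty":-0.607,"tz":0.5,"wx":0,"wy":-0.333,"wz":0,"fingers":0.5}]' 25
python3 -m inch '[{"tx":0,"ty":0,"tz":-0.07,"wx":0,"wy":0,"wz":0,"fingers":0.5},{"tx":0,"ty":0,"tz":-0.14,"wx":0,"wy":0,"wz":0,"fingers":0.5},{"tx":0,"ty":0,"tz":-0.14,"wx":0,"wy":0,"wz":0,"fingers":0.5},{"tx":0,"ty":0,"tz":-0.14,"wx":0,"wy":0,"wz":0,"fingers":0.5},{"tx":0,"ty":0,"tz":-0.14,"wx":0,"wy":0,"wz":0,"fingers":0.5}]'
python3 -c "
from snap import *
s=status.get_state();print(tc(s['tcp_pos']),(R.T@np.array(s['force'])).round(1),np.array(s['moment']).round(2))"
```

```text
t: 10.68
tcp_pos: [0.5247, -0.0597, 0.1567]
orientation: [[0.869, -0.005, 0.496], [-0.004, -1.0, -0.003], [0.496, 0.0, -0.869]]
force: [0.4, 0.5, -1.0]
gripper_width: 0.0513
finger_force: 25.0
t: 11.1
tcp_pos: [0.5258, -0.055, 0.1153]
orientation: [[0.869, 0.001, 0.495], [-0.0, -1.0, 0.001], [0.495, -0.001, -0.869]]
force: [0.1, -0.2, -1.2]
gripper_width: 0.0512
finger_force: 25.0
[-1.4 -0.5 30. ] [-0.6 -0.2 -1.1] [0.02 0.46 0.  ]
```

```bash
python3 -m inch '[{"tx":0.015,"ty":0,"tz":-0.015,"wx":0,"wy":-0.004,"wz":0,"fingers":0.5},{"tx":0.025,"ty":0,"tz":-0.032,"wx":0,"wy":-0.004,"wz":0,"fingers":0.5},{"tx":0.032,"ty":0,"tz":-0.044,"wx":0,"wy":-0.004,"wz":0,"fingers":0.5},{"tx":0.038,"ty":0,"tz":-0.055,"wx":0,"wy":-0.004,"wz":0,"fingers":0.5},{"tx":0.038,"ty":0,"tz":-0.055,"wx":0,"wy":-0.004,"wz":0,"fingers":0.5},{"tx":0.038,"ty":0,"tz":-0.055,"wx":0,"wy":-0.004,"wz":0,"fingers":0.5}]'
python3 -m inch '[{"tx":0.003,"ty":0,"tz":-0.005,"wx":0,"wy":0,"wz":0,"fingers":0.5},{"tx":0.006,"ty":0,"tz":-0.01,"wx":0,"wy":0,"wz":0,"fingers":0.5},{"tx":0.009,"ty":0,"tz":-0.015,"wx":0,"wy":0,"wz":0,"fingers":0.5},{"tx":0.01,"ty":0,"tz":-0.017,"wx":0,"wy":0,"wz":0,"fingers":0.5},{"tx":0.01,"ty":0,"tz":-0.017,"wx":0,"wy":0,"wz":0,"fingers":0.5}]'
python3 snap.py e
```

```text
t: 11.6
tcp_pos: [0.5366, -0.0552, 0.0975]
orientation: [[0.866, 0.0, 0.499], [-0.001, -1.0, 0.002], [0.499, -0.002, -0.866]]
force: [-0.7, -1.7, -1.2]
gripper_width: 0.0512
finger_force: 25.0
t: 12.02
tcp_pos: [0.5398, -0.0554, 0.0928]
orientation: [[0.866, -0.0, 0.5], [-0.001, -1.0, 0.001], [0.5, -0.001, -0.866]]
force: [-0.4, 0.1, -1.5]
gripper_width: 0.0516
finger_force: 25.0
tcp in tube mm [-0.5 -0.9  3.5] force tube [-1.1  0.1 -1.1]
side 297 176
top 303 182
```

View pics/e.png

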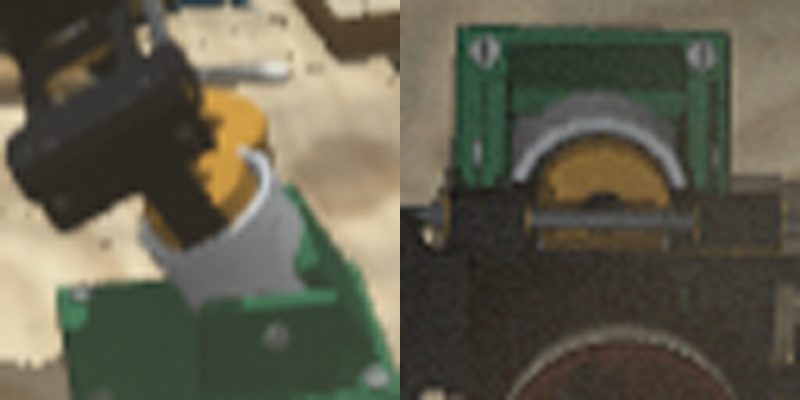

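```bash
python3 -m inch '[{"tx":0.003,"ty":0.002,"tz":-0.005,"wx":0,"wy":0,"wz":0,"fingers":0.5},{"tx":0.006,"ty":0.002,"tz":-0.008,"wx":0,"wy":0,"wz":0,"fingers":0.5},{"tx":0.006,"ty":0.002,"tz":-0.008,"wx":0,"wy":0,"wz":0,"fingers":0.5}]'
python3 -m inch '[{"tx":0,"ty":0,"tz":0,"wx":0,"wy":0,"wz":0,"fingers":0.72},{"tx":0,"ty":0,"tz":0,"wx":0,"wy":0,"wz":0,"fingers":0.72},{"tx":0,"ty":0,"tz":0,"wx":0,"wy":0,"wz":0,"fingers":0.72},{"tx":-0.06,"ty":0,"tz":0.104,"wx":0,"wy":0,"wz":0,"fingers":0.72},{"tx":-0.1,"ty":0,"tz":0.173,"wx":0,"wy":0,"wz":0,"fingers":0.5},{"tx":-0.1,"ty":0,"tz":0.173,"wx":0,"wy":0,"wz":0,"fingers":0.2},{"tx":-0.1,"ty":0,"tz":0.173,"wx":0,"wy":0,"wz":0,"fingers":0},{"tx":-0.1,"ty":0,"tz":0.173,"wx":0,"wy":0,"wz":0,"fingers":0},{"tx":-0.1,"ty":0,"tz":0.173,"wx":0,"wy":0,"wz":0,"fingers":0},{"tx":-0.1,"ty":0,"tz":0.173,"wx":0,"wy":0,"wz":0,"fingers":0}]'
python3 snap.py f
```

```text
t: 12.37
tcp_pos: [0.5415, -0.0547, 0.0903]
orientation: [[0.866, -0.0, 0.5], [-0.001, -1.0, 0.001], [0.5, -0.001, -0.866]]
force: [-0.9, 0.5, -1.8]
gripper_width: 0.0511
finger_force: 25.0
t: 13.2
tcp_pos: [0.5111, -0.0545, 0.1412]
orientation: [[0.867, 0.0, 0.499], [-0.001, -1.0, 0.002], [0.499, -0.002, -0.867]]
force: [-0.0, -0.1, 0.4]
gripper_width: 0.0303
finger_force: 0.0
tcp in tube mm [-1.2 -0.  59.8] force tube [ 0.2 -0.1  0.4]
side 297 176
top 303 182
```

View pics/f.png

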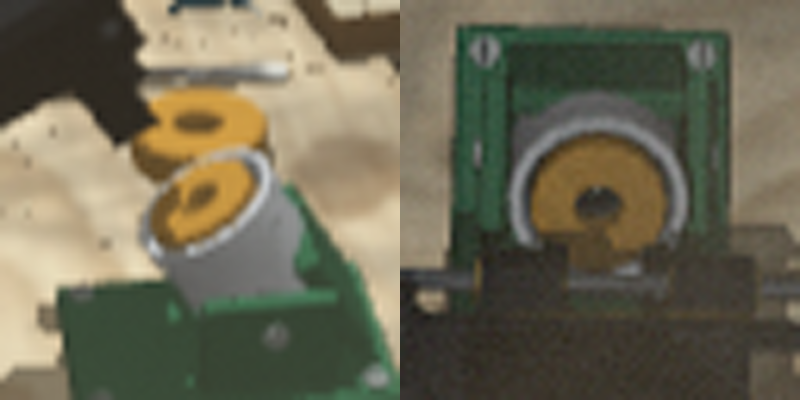

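Brass lies flat on the steel ring, about level with the rim (side crop about (205,200), bore at (597,205) in the top crop). Next I'll press with nearly shut fingers.

```bash
python3 -m inch '[{"tx":0.02,"ty":0,"tz":-0.03,"wx":0,"wy":0,"wz":0,"fingers":0.15},{"tx":0.04,"ty":0,"tz":-0.065,"wx":0,"wy":0,"wz":0,"fingers":0.15},{"tx":0.06,"ty":0,"tz":-0.098,"wx":0,"wy":0,"wz":0,"fingers":0.15},{"tx":0.075,"ty":0,"tz":-0.122,"wx":0,"wy":0,"wz":0,"fingers":0.15},{"tx":0.08,"ty":0,"tz":-0.131,"wx":0,"wy":0,"wz":0,"fingers":0.15},{"tx":0.08,"ty":0,"tz":-0.131,"wx":0,"wy":0,"wz":0,"fingers":0.15},{"tx":0.08,"ty":0,"tz":-0.131,"wx":0,"wy":0,"wz":0,"fingers":0.15}]'
cat > s.py <<'E'
from snap import *
s=status.get_state();print(tc(s['tcp_pos']),(R.T@np.array(s['force'])).round(1),np.array(s['moment']).round(2))
E
python3 s.py
python3 -m inch '[{"tx":0.003,"ty":0,"tz":-0.005,"wx":0,"wy":0,"wz":0,"fingers":0.15},{"tx":0.006,"ty":0,"tz":-0.01,"wx":0,"wy":0,"wz":0,"fingers":0.15},{"tx":0.008,"ty":0,"tz":-0.014,"wx":0,"wy":0,"wz":0,"fingers":0.15},{"tx":0.01,"ty":0,"tz":-0.017,"wx":0,"wy":0,"wz":0,"fingers":0.15},{"tx":0.01,"ty":0,"tz":-0.017,"wx":0,"wy":0,"wz":0,"fingers":0.15}]'
python3 s.py
```

```text
t: 13.88
tcp_pos: [0.5353, -0.0547, 0.1028]
orientation: [[0.866, 0.0, 0.499], [-0.001, -1.0, 0.002], [0.499, -0.002, -0.866]]
force: [0.2, 0.8, -0.2]
gripper_width: 0.0128
finger_force: 0.0
[ 0.6 -0.2 14.4] [ 0.1  0.8 -0.3] [0.02 0.34 0.05]
t: 14.3
tcp_pos: [0.5386, -0.0548, 0.098]
orientation: [[0.866, -0.0, 0.5], [-0.001, -1.0, 0.001], [0.5, -0.001, -0.866]]
force: [0.1, 0.1, -0.2]
gripper_width: 0.013
finger_force: 0.0
[ 1.  -0.3  8.6] [ 0.   0.1 -0.2] [ 0.03  0.33 -0.05]
```

```bash
python3 -m inch '[{"tx":0.002,"ty":0,"tz":-0.003,"wx":0,"wy":0,"wz":0,"fingers":0.15},{"tx":0.003,"ty":0,"tz":-0.006,"wx":0,"wy":0,"wz":0,"fingers":0.15},{"tx":0.005,"ty":0,"tz":-0.009,"wx":0,"wy":0,"wz":0,"fingers":0.15},{"tx":0.006,"ty":0,"tz":-0.011,"wx":0,"wy":0,"wz":0,"fingers":0.15},{"tx":0.006,"ty":0,"tz":-0.011,"wx":0,"wy":0,"wz":0,"fingers":0.15}]'
python3 s.py
python3 -m inch '[{"tx":0.002,"ty":0,"tz":-0.003,"wx":0,"wy":0,"wz":0,"fingers":0.15},{"tx":0.003,"ty":0,"tz":-0.006,"wx":0,"wy":0,"wz":0,"fingers":0.15},{"tx":0.005,"ty":0,"tz":-0.009,"wx":0,"wy":0,"wz":0,"fingers":0.15},{"tx":0.005,"ty":0,"tz":-0.009,"wx":0,"wy":0,"wz":0,"fingers":0.15}]'
python3 s.py
```

```text
t: 14.72
tcp_pos: [0.5403, -0.0548, 0.0945]
orientation: [[0.866, -0.0, 0.5], [-0.001, -1.0, 0.001], [0.5, -0.001, -0.866]]
force: [-0.5, -0.5, 0.3]
gripper_width: 0.0133
finger_force: 0.0
[ 0.7 -0.3  4.7] [-0.3 -0.5  0.5] [ 0.1   0.34 -0.  ]
t: 15.05
tcp_pos: [0.542, -0.0548, 0.0921]
orientation: [[0.866, -0.0, 0.5], [-0.001, -1.0, 0.001], [0.5, -0.001, -0.866]]
force: [-0.1, 0.2, 1.6]
gripper_width: 0.0131
finger_force: 0.5
[ 1.  -0.3  1.8] [0.7 0.2 1.4] [0.1  0.28 0.  ]
```

```bash
python3 -m inch '[{"tx":0.001,"ty":0,"tz":-0.002,"wx":0,"wy":0,"wz":0,"fingers":0.15},{"tx":0.002,"ty":0,"tz":-0.004,"wx":0,"wy":0,"wz":0,"fingers":0.15},{"tx":0.004,"ty":0,"tz":-0.006,"wx":0,"wy":0,"wz":0,"fingers":0.15},{"tx":0.005,"ty":0,"tz":-0.009,"wx":0,"wy":0,"wz":0,"fingers":0.15},{"tx":0.005,"ty":0,"tz":-0.009,"wx":0,"wy":0,"wz":0,"fingers":0.15}]'
python3 s.py
python3 -m inch '[{"tx":0.001,"ty":0,"tz":-0.002,"wx":0,"wy":0,"wz":0,"fingers":0.15},{"tx":0.002,"ty":0,"tz":-0.004,"wx":0,"wy":0,"wz":0,"fingers":0.15},{"tx":0.004,"ty":0,"tz":-0.006,"wx":0,"wy":0,"wz":0,"fingers":0.15},{"tx":0.004,"ty":0,"tz":-0.007,"wx":0,"wy":0,"wz":0,"fingers":0.15},{"tx":0.004,"ty":0,"tz":-0.007,"wx":0,"wy":0,"wz":0,"fingers":0.15}]'
python3 s.py
```

```text
t: 15.47
tcp_pos: [0.5436, -0.0548, 0.0894]
orientation: [[0.866, -0.0, 0.501], [-0.001, -1.0, 0.001], [0.501, -0.001, -0.866]]
force: [-0.3, -0.4, 1.5]
gripper_width: 0.013
finger_force: 0.8
[ 1.1 -0.3 -1.3] [ 0.5 -0.4  1.4] [0.08 0.11 0.01]
t: 15.88
tcp_pos: [0.5443, -0.0548, 0.0879]
orientation: [[0.866, 0.001, 0.5], [0.0, -1.0, 0.001], [0.5, -0.001, -0.866]]
force: [-18.4, -0.0, 20.0]
gripper_width: 0.0133
finger_force: 13.6
[ 1.  -0.3 -2.9] [-5.9 -0.  26.5] [0.09 1.38 0.08]
```

```bash
python3 -m inch '[{"tx":0,"ty":0,"tz":0,"wx":0,"wy":0,"wz":0,"fingers":0.15},{"tx":-0.06,"ty":0,"tz":0.104,"wx":0,"wy":0,"wz":0,"fingers":0.15},{"tx":-0.12,"ty":0,"tz":0.208,"wx":0,"wy":0,"wz":0,"fingers":0.15},{"tx":-0.18,"ty":0,"tz":0.312,"wx":0,"wy":0,"wz":0,"fingers":0.15},{"tx":-0.24,"ty":0.1,"tz":0.4,"wx":0,"wy":0,"wz":0,"fingers":0.15},{"tx":-0.3,"ty":0.3,"tz":0.45,"wx":0,"wy":0,"wz":0,"fingers":0.15},{"tx":-0.3,"ty":0.5,"tz":0.45,"wx":0,"wy":0,"wz":0,"fingers":0.15},{"tx":-0.3,"ty":0.6,"tz":0.45,"wx":0,"wy":0,"wz":0,"fingers":0.15},{"tx":-0.3,"ty":0.6,"tz":0.45,"wx":0,"wy":0,"wz":0,"fingers":0.15}]'
python3 snap.py g
python3 - <<'E'
from snap import *
for n in("side","top"):
    W=[]
    for k in range(6):
        im,d,K,T=cam(n); W.append(cloud(d,K,T))
    w=np.nanmedian(W,0); q=(w-o)@R*1000
    hsv=cv2.cvtColor(im,cv2.COLOR_RGB2HSV); r=np.hypot(q[...,0],q[...,1])
    br=(hsv[...,0]<28)&(hsv[...,1]>110)&(r<26)&(np.abs(q[...,2])<25)
    rim=(hsv[...,1]<70)&(r>30)&(r<34.5)&(np.abs(q[...,2])<8)
    A=np.c_[q[br][:,:2],np.ones(br.sum())]; c=np.linalg.lstsq(A,q[br][:,2],rcond=None)[0]
    print(n,br.sum(),"brass z",np.median(q[br][:,2]).round(1),"slopes",c[:2].round(3),"centre",q[br].mean(0).round(1),"rim",rim.sum(),np.median(q[rim][:,2]).round(1))
E
```

```text
t: 16.63
tcp_pos: [0.4542, 0.1276, 0.2234]
orientation: [[0.864, 0.0, 0.503], [-0.001, -1.0, 0.002], [0.503, -0.002, -0.864]]
force: [0.7, -0.4, -0.5]
gripper_width: 0.0131
finger_force: 0.0
tcp in tube mm [ -9.3 182.1 159.4] force tube [ 0.4 -0.4 -0.8]
side 297 176
top 303 182
side 116 brass z -4.8 slopes [ 0.015 -0.035] centre [-1.4  1.8 -5.4] rim 79 -2.3
top 307 brass z -2.3 slopes [-0.006 -0.002] centre [ 0.5  1.2 -2.8] rim 158 -0.1<stdin>:6: RuntimeWarning: All-NaN slice encountered
```

View pics/g.png

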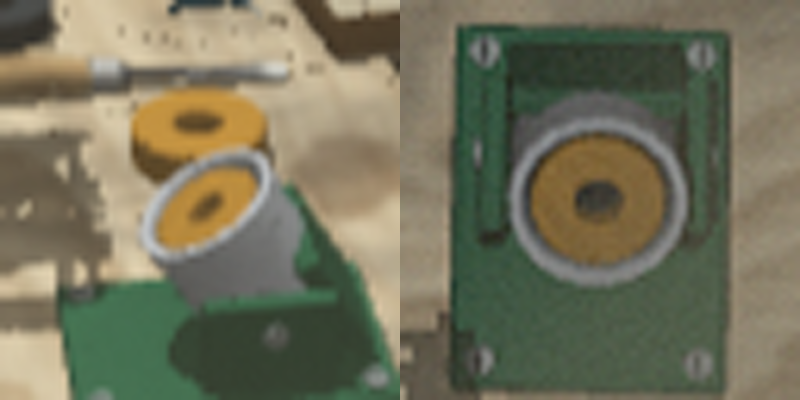

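Brass is flat, about 2.3 mm (± noise) below the rim, and the press ended in a firm rise at −2.9 mm. One more gentle press will confirm it is the hard stop.

```bash
python3 -m inch '[{"tx":0.05,"ty":-0.15,"tz":0,"wx":0,"wy":0,"wz":0,"fingers":0.15},{"tx":0.1,"ty":-0.3,"tz":0,"wx":0,"wy":0,"wz":0,"fingers":0.15},{"tx":0.1,"ty":-0.45,"tz":0,"wx":0,"wy":0,"wz":0,"fingers":0.15},{"tx":0.12,"ty":-0.605,"tz":-0.04,"wx":0,"wy":0,"wz":0,"fingers":0.15},{"tx":0.18,"ty":-0.605,"tz":-0.21,"wx":0,"wy":0,"wz":0,"fingers":0.15},{"tx":0.22,"ty":-0.605,"tz":-0.29,"wx":0,"wy":0,"wz":0,"fingers":0.15},{"tx":0.243,"ty":-0.605,"tz":-0.352,"wx":0,"wy":0,"wz":0,"fingers":0.15},{"tx":0.243,"ty":-0.605,"tz":-0.352,"wx":0,"wy":0,"wz":0,"fingers":0.15},{"tx":0.243,"ty":-0.605,"tz":-0.352,"wx":0,"wy":0,"wz":0,"fingers":0.15}]'
python3 s.py
```

```text
t: 18.08
tcp_pos: [0.5261, -0.0561, 0.1146]
orientation: [[0.868, -0.001, 0.496], [-0.002, -1.0, 0.003], [0.496, -0.003, -0.868]]
force: [0.4, -0.8, 0.5]
gripper_width: 0.0131
finger_force: 0.0
[-1.5 -1.6 29.3] [ 0.6 -0.8  0.3] [ 0.04  0.27 -0.  ]
```

```bash
python3 -m inch '[{"tx":0.015,"ty":0.004,"tz":-0.02,"wx":0,"wy":-0.003,"wz":0,"fingers":0.15},{"tx":0.03,"ty":0.004,"tz":-0.04,"wx":0,"wy":-0.003,"wz":0,"fingers":0.15},{"tx":0.042,"ty":0.004,"tz":-0.06,"wx":0,"wy":-0.003,"wz":0,"fingers":0.15},{"tx":0.05,"ty":0.004,"tz":-0.073,"wx":0,"wy":-0.003,"wz":0,"fingers":0.15},{"tx":0.055,"ty":0.004,"tz":-0.081,"wx":0,"wy":-0.003,"wz":0,"fingers":0.15},{"tx":0.055,"ty":0.004,"tz":-0.081,"wx":0,"wy":-0.003,"wz":0,"fingers":0.15}]'
python3 s.py
python3 -m inch '[{"tx":0.001,"ty":0,"tz":-0.002,"wx":0,"wy":0,"wz":0,"fingers":0.15},{"tx":0.002,"ty":0,"tz":-0.004,"wx":0,"wy":0,"wz":0,"fingers":0.15},{"tx":0.003,"ty":0,"tz":-0.006,"wx":0,"wy":0,"wz":0,"fingers":0.15},{"tx":0.004,"ty":0,"tz":-0.007,"wx":0,"wy":0,"wz":0,"fingers":0.15},{"tx":0.004,"ty":0,"tz":-0.007,"wx":0,"wy":0,"wz":0,"fingers":0.15}]'
python3 s.py
```

```text
t: 18.58
tcp_pos: [0.5442, -0.0548, 0.0925]
orientation: [[0.863, 0.001, 0.505], [-0.0, -1.0, 0.001], [0.505, -0.001, -0.863]]
force: [-0.2, 0.6, -0.6]
gripper_width: 0.0128
finger_force: 0.0
[ 3.2 -0.3  1.1] [-0.4  0.6 -0.4] [ 0.07  0.26 -0.  ]
t: 19.0
tcp_pos: [0.5451, -0.0551, 0.0902]
orientation: [[0.864, -0.0, 0.504], [-0.001, -1.0, 0.001], [0.504, -0.001, -0.864]]
force: [0.1, -0.1, 1.2]
gripper_width: 0.0134
finger_force: 0.0
[ 2.8 -0.6 -1.4] [ 0.7 -0.1  1. ] [0.03 0.27 0.01]
```

```bash
python3 -m inch '[{"tx":-0.005,"ty":0,"tz":-0.003,"wx":0,"wy":0,"wz":0,"fingers":0.15},{"tx":-0.004,"ty":0,"tz":-0.005,"wx":0,"wy":0,"wz":0,"fingers":0.15},{"tx":-0.003,"ty":0,"tz":-0.007,"wx":0,"wy":0,"wz":0,"fingers":0.15},{"tx":-0.002,"ty":0,"tz":-0.009,"wx":0,"wy":0,"wz":0,"fingers":0.15},{"tx":-0.002,"ty":0,"tz":-0.009,"wx":0,"wy":0,"wz":0,"fingers":0.15}]'
python3 s.py
```

```text
t: 19.42
tcp_pos: [0.5442, -0.0551, 0.0879]
orientation: [[0.864, 0.001, 0.503], [0.0, -1.0, 0.002], [0.503, -0.001, -0.864]]
force: [-14.2, 0.2, 13.1]
gripper_width: 0.0134
finger_force: 9.9
[ 0.8 -0.6 -2.9] [-5.7  0.2 18.4] [-0.01  1.3  -0.01]
```

It stopped at −2.9 mm again with 18 N, against about 6 N to slide the follower, so this is the hard stop. I'll retreat, check once numerically, and hand in.

```bash
python3 -m inch '[{"tx":-0.03,"ty":0,"tz":0.052,"wx":0,"wy":0,"wz":0,"fingers":0.15},{"tx":-0.09,"ty":0,"tz":0.156,"wx":0,"wy":0,"wz":0,"fingers":0.15},{"tx":-0.15,"ty":0,"tz":0.26,"wx":0,"wy":0,"wz":0,"fingers":0.15},{"tx":-0.2,"ty":0,"tz":0.346,"wx":0,"wy":0,"wz":0,"fingers":0.15},{"tx":-0.3,"ty":0.15,"tz":0.45,"wx":0,"wy":0,"wz":0,"fingers":0.15},{"tx":-0.3,"ty":0.3,"tz":0.45,"wx":0,"wy":0,"wz":0,"fingers":0.15},{"tx":-0.3,"ty":0.5,"tz":0.45,"wx":0,"wy":0,"wz":0,"fingers":0.15},{"tx":-0.3,"ty":0.6,"tz":0.45,"wx":0,"wy":0,"wz":0,"fingers":0.5},{"tx":-0.3,"ty":0.6,"tz":0.45,"wx":0,"wy":0,"wz":0,"fingers":0.5},{"tx":-0.3,"ty":0.6,"tz":0.45,"wx":0,"wy":0,"wz":0,"fingers":0.5}]'
python3 - <<'E'
from snap import *
W=[]
for k in range(10):
    im,d,K,T=cam("top"); W.append(cloud(d,K,T))
w=np.nanmedian(W,0); q=(w-o)@R*1000; hsv=cv2.cvtColor(im,cv2.COLOR_RGB2HSV); r=np.hypot(q[...,0],q[...,1])
br=(hsv[...,0]<28)&(hsv[...,1]>110)&(r<24)&(np.abs(q[...,2])<25); rim=(hsv[...,1]<70)&(r>30.5)&(r<34)&(np.abs(q[...,2])<8)
print(np.median(q[br],0),np.median(q[rim],0))
from workcell import job_done
print(job_done())
E
```

```text
t: 20.25
tcp_pos: [0.4539, 0.1301, 0.2232]
orientation: [[0.863, 0.007, 0.505], [0.005, -1.0, 0.006], [0.505, -0.003, -0.863]]
force: [0.6, -0.6, -0.2]
gripper_width: 0.026
finger_force: 0.0
[ 0.45964966 -1.17548892 -2.41107129] [7.71039045 0.60519874 0.05882557]
the job is handed in; nothing more can be done
None
```

The steel ring then the brass ring are in the tube, pressed to a firm stop with the brass top about 2.5–3 mm below the rim; the arm is clear, and I handed the job in at about 21 s (no verdict shown).

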